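Hang a board carrier in the free place of the rack

TASK

Pick up the board carrier with the tall yellow handle, lower it gently through the gap between the two carriers hanging on the rack, and let it go hanging with both ends fully down in the slots of the orange shoes. Do not press hard on the rack, do not shift the two hanging carriers along their rails or unhook them, and leave the solder spool and the flux bottle where they stand.

Things in the scene. Friction and masses are not known exactly. Their poses are not given: they have to be found in the camera images.
- carrier: Sizes in mm. Carrier to hang, ~0.25 kg, stands on its foot on the blue mat. Steel crossbar along x: 160 long, 4 thick (y), 8 high; at each end a hook lip, inside 76 from the middle, reaching 12 below it. Below: green board 104 wide with heat sinks, 26 thick (y), underside 72 below the origin. Origin: centre of crossbar's underside. z up. Symmetric: either way round will do.
- handle (a point): Middle of the carrier's yellow handle, 27 above the carrier's origin, same axes. Handle: 24 (x) by 14 (y), 38 tall, standing on the crossbar's middle (from 8 to 46 above the carrier's origin). Grasp it from above across its 24 width, fingers on its +x and -x sides, fingertips above the crossbar.
- rack: Fixed aluminium hanging rack on the mat. Two level rails along y, 240 long, 10 wide, centred at x = -66 and +66, tops 115 above the origin (centre of the underside of its base plate, 170 x 240). It withstands 30 N from the carrier; more is pressing hard. Between the hanging carriers each rail bears an orange shoe (see rail_mid).
- rail_mid (a point): Middle of the rack at the rails' top height, rack's axes. Orange shoes: 48 long (y), flat top 6 above the rail, mid slot 8 wide, 6 deep, down to the rail. Both clamped tight at one y, within 10 either side of here, not measured: look, or slide the crossbar lightly along the shoes' tops until it can sink 6. Home: carrier origin at this height, x within 5, y at the slots.
- neighbour_red: Carrier with red board and short red knob, hanging loose on the bare rails, 38 to 42 from rail_mid along the rails. Crossbar, lips and depth as the carrier's; 16 thick (y), knob top 20 above its origin (centre of the crossbar's underside, at rail height). It swings and slides if pushed.
- neighbour_blue: The same with a blue board and blue knob, hanging 38 to 42 from rail_mid on the other side.
- spool: Steel-coloured solder spool standing on the mat, 60 across, 40 high. Origin: centre of its underside.
- flux: Small amber flux bottle standing on the mat, 32 across, 60 high. Origin: centre of its underside.
Things that resemble listed ones, but are neither listed nor needed, are in the scene too. There is more than one size of the carrier; the job needs the middle-sized.

How it is judged:
By the outcome, as a careful person would: the job done as asked, in the order asked, and still so for the second after the job is handed in, with the robot touching nothing.
It also fails if it takes over 54 s, if anything falls off the work surface, if the arm or the gripper's body presses on something with over 40 N, if the wrist force passes 120 N, or if a joint passes its speed limit or range.

ROBOT

A 6-joint arm with a two-finger parallel gripper is mounted at the origin on the work surface. World frame = base frame: x ahead of the robot, y to its left, z up, the work surface at z = 0. Lengths are in m, angles in rad, forces in N, time in s.
With the tool pointing down it reaches from about 0.3 to 0.75 m from the base axis. Payload 8.5 kg.
Tool frame: the origin (TCP) lies at the very end of the fingers, on their centre line; the grasp point (between the pads) lies 19 mm behind it; y points along the fingers, z is the direction in which the jaws open and shut, and the axes are right-handed (so a half turn about y gives the same grasp; the last joint's range is limited). The gripper opens to 88 mm and grips with 3 to 60 N. Pads are 18 mm wide; open, the fingers measure 123 mm over their backs; the gripper's body (75 mm by 187 mm) begins 45 mm behind the grasp point.
Start: joints at [-1.447, 0.381, 1.297, -0, 1.464, -0.215], TCP at [0.183, -0.519, 0.239] pointing down, gripper open.
Joint ranges: [-3.11, 3.11], [-0.89, 2.33], [0.22, 2.48], [-1.42, 4.56], [0.17, 2.85], [-2.88, 2.88]. Speed limits (rad/s): [2.39, 2.39, 3.14, 3.14, 3.14, 3.14].

INTERFACE

Orientations are given as [roll, pitch, yaw] about the fixed x, y, z axes, in that order (R = Rz(yaw) Ry(pitch) Rx(roll)).
In Python, from rig import env, read_camera gives the robot as it stands.
- The arm moves only by the tool move_arm, never from a script. Its argument "series" is a list of rows, each an object with "linear": the shift along the tool's x, y, z in cm, a list of three; "rot": the turn, a rotation vector about the tool's x, y, z in degrees, a list of three. A call has 1 to 20 rows; each row shifts and turns the pose as measured when the row begins, along the tool's axes as they then stand; what a row does not reach is not made up. A row lasts 1/12 s, in which the tool goes at most 41.7 mm and 7.16 degrees, less where a joint would pass 70% of its speed; a pose out of reach is approached as far as the arm can. A call is refused whole if a number of a shift passes 4.17 or a number of a turn 7.16, either way. A call with a gripper value outside its range is refused whole. "jaw" is the closure, from 0 (fully open) to 1 (shut), set as the call begins (left out, the last holds). The fingers move at their own pace and stop on an object; the grip force is fixed at half the most. Time passes only in rows, so rows that do not move let the fingers close. It gives the time, the measured TCP pose, the force and the opening at its end, in the units of the state.
- env.state(): the state, without advancing time (a new reading comes with each control period).
- read_camera(name): name is "scene" or "top" or "wrist"; returns a dict with "pixels" (420x560x3 uint8, blue, green, red), "K" (3x3 intrinsics, pixels), "T" (4x4, takes a point from camera to world coordinates). Camera axes: x right, y down, z forward; pixel columns grow to the right and rows downward; lengths in m; the calibration is good to about 2 mm. A picture is of the moment at which its call begins. There is no depth.
- env.hand_in(): hands the job in, once; it reports no verdict.
The state is a dict: "time_s": time; "q": joint angles; "joint_vel": joint speeds; "joint_torque": joint torques, N m; "ee_pos": TCP position; "tcp_rot": TCP orientation; "force": force on the tool from outside, world axes, zero at the start; "wrist_torque": the same for the moment, N m; "opening": finger opening in m.
Only numpy, scipy, OpenCV 4.12 (cv2) and the standard library are available. Lean on these libraries where they do the work, as an engineer would, in place of code of your own. Each camera call takes 0.05 s, during which the arm holds its last target. There are 200 camera calls.

## Working session

There is one attempt and no reset: what is moved stays moved. The work goes in short steps, Python scripts to look and compute and a tool call to move; the robot and the scene stay as the last step left them, time stands still between calls to the robot, and variables do not carry over. Pictures are saved under pics/ and viewed, about 8 in all and at most 12, crops included, and the job is handed in when it is done.

Besides the shell and the picture viewer there is one more tool, called after "Emit:" in YAML: its name, and indented under it one key for each argument. move_arm: Moves the arm, as the interface text tells. Its arguments: {"type":"object","properties":{"series":{"type":"array"},"jaw":{"type":"number"}},"required":["series"]}

```bash
mkdir -p pics; ls
cat > h.py <<'E'
import cv2,numpy as np
from rig import env, read_camera
def ray(c,u,v):
    d=c["T"][:3,:3]@np.linalg.inv(c["K"])@np.array([u,v,1.]); return c["T"][:3,3],d
def onz(c,u,v,z):
    o,d=ray(c,u,v); return o+d*(z-o[2])/d[2]
def proj(c,p):
    q=np.linalg.inv(c["T"])@np.append(p,1); q=c["K"]@q[:3]; return q[:2]/q[2]
E
python3 - <<'E'
from h import *
import pickle
for n in("scene","top"):
    c=read_camera(n); pickle.dump(c,open(n+".pkl","wb")); cv2.imwrite(f"pics/{n}0.png",c["pixels"]); print(n,c["K"][0,0],c["T"].round(3).tolist())
s=env.state(); print({k:np.round(v,3).tolist() for k,v in s.items()})
E
```

```text
pics
scene 485.5985997860094 [[0.885, 0.254, -0.391, 0.944], [0.466, -0.438, 0.769, -0.607], [0.023, -0.862, -0.506, 0.546], [0.0, 0.0, 0.0, 1.0]]
top 530.0570037677238 [[0.015, -0.987, 0.161, 0.41], [-1.0, -0.012, 0.021, 0.031], [-0.019, -0.162, -0.987, 1.121], [0.0, 0.0, 0.0, 1.0]]
{'time_s': 0.1, 'q': [-1.447, 0.381, 1.298, -0.0, 1.464, -0.215], 'joint_vel': [-0.001, -0.003, -0.002, -0.0, -0.0, -0.001], 'joint_torque': [0.002, -43.865, -22.491, 0.071, 0.034, -0.0], 'ee_pos': [0.183, -0.518, 0.238], 'tcp_rot': [-1.572, 0.0, -2.803], 'force': [-0.96, -0.945, -0.343], 'wrist_torque': [0.008, 0.039, -0.028], 'opening': 0.088}
```

View pics/scene0.png

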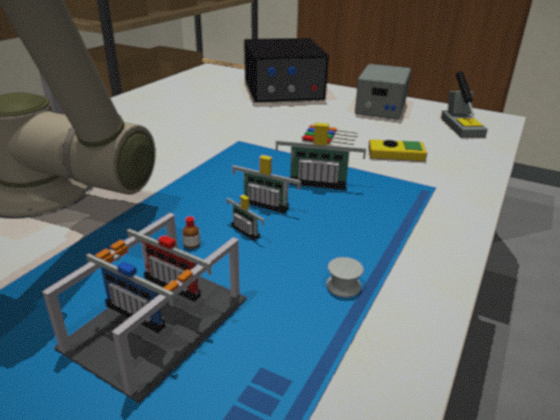

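View pics/top0.png

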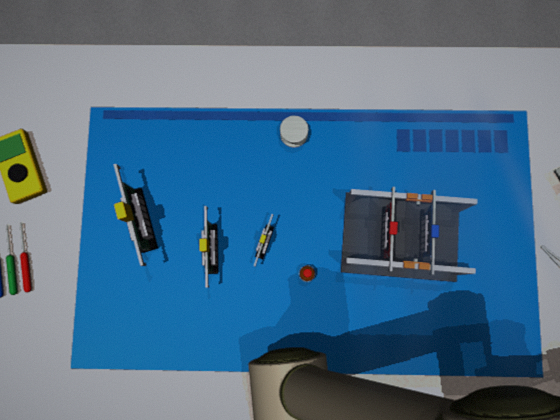

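Candidates for the carrier (yellow handle): 
- large: scene (320,165), top (130,212)
- middle: scene (265,185), top (206,246)
- small: scene (243,215), top (265,240)

I choose the middle one; its bar spans about 81 px, or roughly 160 mm, in the top view. I'll check that in a close crop.

Run:
```python
from h import *
import pickle
t=pickle.load(open("top.pkl","rb"));s=pickle.load(open("scene.pkl","rb"))
a=cv2.resize(t["pixels"][195:300,150:290],None,fx=3.8,fy=3.8,interpolation=cv2.INTER_CUBIC)[:300,:800]
im=t["pixels"]
A=cv2.resize(im[195:300,170:250],(400,525),interpolation=cv2.INTER_CUBIC)
B=cv2.resize(im[175:290,400:480][:105],(400,525),interpolation=cv2.INTER_CUBIC)
cv2.imwrite("pics/crop1.png",np.hstack([A,B]))
def blobs(c,lo,hi,mn=8):
    hsv=cv2.cvtColor(c["pixels"],cv2.COLOR_BGR2HSV); m=cv2.inRange(hsv,lo,hi)
    n,l,st,ce=cv2.connectedComponentsWithStats(m); return [(st[i].tolist(),ce[i].round(1).tolist()) for i in range(1,n) if st[i][4]>mn]
for nm,c in(("top",t),("scene",s)):
    print(nm,"yellow",blobs(c,(22,150,90),(32,255,255))); print("orange",blobs(c,(8,150,90),(19,255,255)))
    print("red",blobs(c,(0,170,90),(5,255,255)))
# bar ends, z=76mm top
for uv in((206,206),(207.5,287)): print(onz(t,*uv,.08))
for uv in((348,192),(476,201),(348,261),(475,271)): print(onz(t,*uv,.115))
```

```text
top yellow [([0, 129, 43, 74, 1316], [20.7, 172.8]), ([115, 202, 12, 17, 147], [120.3, 210.2]), ([260, 235, 6, 8, 38], [262.5, 238.5]), ([200, 239, 7, 13, 87], [203.0, 244.7])]
orange [([407, 194, 10, 7, 53], [411.5, 196.4]), ([423, 195, 9, 4, 30], [426.7, 196.7]), ([403, 261, 12, 7, 68], [408.3, 264.1]), ([418, 262, 11, 7, 61], [423.5, 265.3]), ([302, 275, 9, 4, 14], [305.7, 277.1])]
red [([390, 222, 8, 12, 51], [393.0, 227.6]), ([21, 253, 9, 39, 226], [24.8, 272.0]), ([303, 269, 9, 8, 58], [307.1, 272.5])]
scene yellow [([458, 118, 24, 8, 136], [468.7, 121.8]), ([314, 123, 14, 22, 256], [320.7, 133.9]), ([370, 140, 56, 21, 758], [395.2, 151.2]), ([261, 156, 10, 18, 152], [265.0, 164.5]), ([241, 195, 8, 15, 79], [244.5, 201.5])]
orange [([328, 127, 8, 4, 17], [331.3, 128.5]), ([184, 227, 13, 7, 72], [190.0, 229.7]), ([111, 240, 16, 14, 129], [118.7, 246.6]), ([96, 249, 17, 11, 110], [104.5, 254.6]), ([177, 269, 15, 13, 99], [184.5, 275.1]), ([164, 280, 14, 10, 81], [171.1, 285.2])]
red [([304, 136, 9, 4, 30], [308.0, 137.3]), ([187, 218, 6, 9, 30], [189.3, 221.4]), ([159, 237, 16, 11, 94], [166.4, 241.2])]
[0.56760576 0.20188909 0.08      ]
[0.40846267 0.19292342 0.08      ]
[ 0.59284903 -0.07674952  0.115     ]
[ 0.57821635 -0.32051738  0.115     ]
[ 0.46078739 -0.0760385   0.115     ]
[ 0.44551995 -0.31281714  0.115     ]
```

View pics/crop1.png

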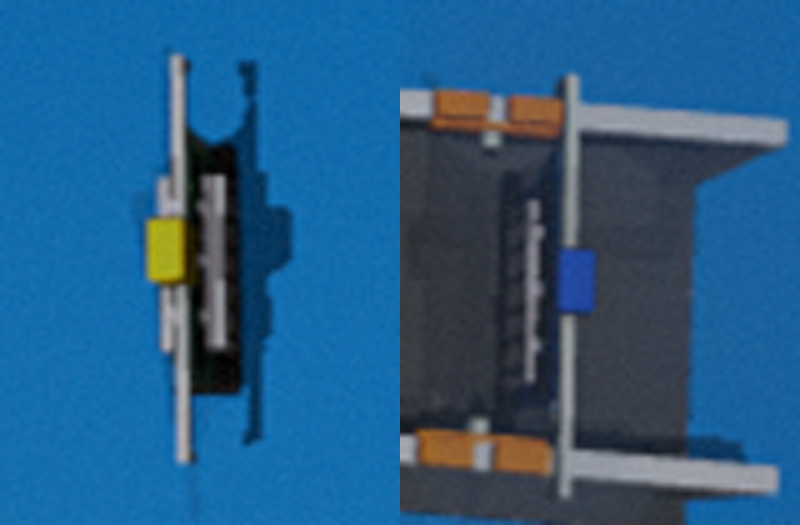

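Run:
```python
from h import *
import pickle
t=pickle.load(open("top.pkl","rb"));s=pickle.load(open("scene.pkl","rb"))
def tri(a,b):
    P=[c["K"]@np.linalg.inv(c["T"])[:3] for c in(t,s)]
    X=cv2.triangulatePoints(P[0],P[1],np.float64(a),np.float64(b)); return (X[:3]/X[3]).ravel()
print("handle",tri((203,244.7),(265,164.5)))
a,b=onz(t,205.6,206.4,.08),onz(t,206.8,287.4,.08); print("bar",(a+b)/2,np.hypot(*(a-b)[:2]),np.degrees(np.arctan2(*(a-b)[[1,0]])))
f,n=onz(t,419.6,196,.121),onz(t,416.5,264.5,.121); print("slots",f,n,(f+n)/2,np.degrees(np.arctan2(*(f-n)[[1,0]])))
# scene slots: midpoints between orange pieces
print("tri far",tri((419.3,196.5),(178,280.2)),"near",tri((416.2,264.7),(111.7,250.6)))
# rail edges: fit lines to bright pixels right of shoes
for r in((440,185,476,208),(440,255,474,277)):
    g=t["pixels"][r[1]:r[3],r[0]:r[2]].min(2); m=g>125
    cs=[(r[0]+i,r[1]+np.nonzero(m[:,i])[0].mean()) for i in range(m.shape[1]) if m[:,i].any()]
    p=np.polyfit(*np.array(cs).T,1); x=onz(t,440,np.polyval(p,440),.115);y=onz(t,474,np.polyval(p,474),.115); print("rail",x,y,np.degrees(np.arctan2(*(x-y)[:2])))
```

```text
handle [0.48839786 0.20099566 0.10150298]
bar [0.48723291 0.19845789 0.08      ] 0.15933640158968557 3.0216298405981252
slots [ 0.58559342 -0.21214531  0.121     ] [ 0.45577952 -0.20287892  0.121     ] [ 0.52068647 -0.20751212  0.121     ] -4.08296932197155
tri far [ 0.58498372 -0.21109264  0.12141156] near [ 0.45574468 -0.20241923  0.11937223]
rail [ 0.58328001 -0.25235052  0.115     ] [ 0.57864658 -0.31674472  0.115     ] 4.115575813348807
rail [ 0.45061255 -0.2479446   0.115     ] [ 0.44664441 -0.31101012  0.115     ] 3.6003537989606196
```

Emit:
move_arm:
  series:
    - {"linear":[-2.6,0,-2.9],"rot":[0,0,0]}
    - {"linear":[-2.6,0,-2.9],"rot":[0,0,0]}
    - {"linear":[-2.6,0,-2.9],"rot":[0,0,0]}
    - {"linear":[-2.6,0,-2.9],"rot":[0,0,0]}
    - {"linear":[-2.6,0,-2.9],"rot":[0,0,0]}
    - {"linear":[-2.6,0,-2.9],"rot":[0,0,0]}
    - {"linear":[-2.6,0,-2.9],"rot":[0,0,0]}
    - {"linear":[-2.6,0,-2.9],"rot":[0,0,0]}
    - {"linear":[-2.6,0,-2.9],"rot":[0,0,0]}
    - {"linear":[-2.6,0,-2.9],"rot":[0,0,0]}
    - {"linear":[-2.6,0,-2.9],"rot":[0,0,0]}
    - {"linear":[-2.6,0,-2.9],"rot":[0,0,0]}
    - {"linear":[-2.6,0,-2.9],"rot":[0,0,0]}
    - {"linear":[-2.6,0,-2.9],"rot":[0,0,0]}
    - {"linear":[-2.6,0,-2.9],"rot":[0,0,0]}
    - {"linear":[-2.6,0,-2.9],"rot":[0,0,0]}

```text
time_s: 1.43
ee_pos: [0.4259, 0.0796, 0.2362]
tcp_rot: [-1.578, 0.0, -2.816]
force: [1.0, -0.3, 0.1]
opening: 0.0884
```

Emit:
move_arm:
  series:
    - {"linear":[0,0,0],"rot":[0,-7,0]}
    - {"linear":[0,0,0],"rot":[0,-7,0]}
    - {"linear":[0,0,0],"rot":[0,-7,0]}
    - {"linear":[0,0,0],"rot":[0,-7,0]}
    - {"linear":[0,0,0],"rot":[0,-7,0]}
    - {"linear":[0,0,0],"rot":[0,-7,0]}
    - {"linear":[0,0,0],"rot":[0,-7,0]}
    - {"linear":[0,0,0],"rot":[0,-7,0]}
    - {"linear":[0,0,0],"rot":[0,-7,0]}
    - {"linear":[0,0,0],"rot":[0,-7,0]}

```text
time_s: 2.27
ee_pos: [0.4254, 0.0895, 0.2332]
tcp_rot: [-1.58, 0.008, -1.566]
force: [-0.1, 1.2, 0.2]
opening: 0.0882
```

```bash
cat >> h.py <<'E'
from scipy.spatial.transform import Rotation as Ro
def delta(p,yawdeg):
    """shift (cm, tool axes) and rotvec (deg, tool axes) to TCP p with tool y down and tool z at yawdeg from world x"""
    s=env.state(); R=Ro.from_euler("xyz",s["tcp_rot"]); G=Ro.from_euler("xyz",[-90,0,yawdeg-90],degrees=True)
    print("t",round(s["time_s"],2),"tcp",np.round(s["ee_pos"],4),"zyaw",np.degrees(np.arctan2(*R.as_matrix()[[1,0],2])).round(2),"F",np.round(s["force"],1),"op",round(s["opening"],4))
    print("shift cm",(R.inv().apply(np.array(p)-s["ee_pos"])*100).round(2),"rot",(R.inv()*G).as_rotvec(degrees=True).round(2))
E
python3 -c "
from h import *
delta([.4877,.1985,.22],3)"
```

```text
t 2.27 tcp [0.4254 0.0895 0.2332] zyaw 0.3 F [-0.1  1.2  0.2] op 0.0882
shift cm [-10.86   1.36   6.29] rot [ 0.5 -2.7 -0.5]
```

Emit:
move_arm:
  series:
    - {"linear":[-2.7,0.2,1.6],"rot":[0.1,-0.7,-0.1]}
    - {"linear":[-2.7,0.2,1.6],"rot":[0.1,-0.7,-0.1]}
    - {"linear":[-2.7,0.2,1.6],"rot":[0.1,-0.7,-0.1]}
    - {"linear":[-2.7,0.2,1.6],"rot":[0.1,-0.7,-0.1]}
    - {"linear":[0,0,0],"rot":[0,0,0]}
    - {"linear":[0,0,0],"rot":[0,0,0]}

```text
time_s: 2.77
ee_pos: [0.4877, 0.2035, 0.2233]
tcp_rot: [-1.575, 0.001, -1.508]
force: [-0.8, -0.4, 0.1]
opening: 0.0882
```

Run:
```python
from h import *
import pickle
delta([.4877,.1985,.22],3)
c=read_camera("wrist"); pickle.dump(c,open("w1.pkl","wb")); cv2.imwrite("pics/w1.png",c["pixels"])
print(c["T"].round(3).tolist(), c["K"][0,0])
for dx in(-.012,.012):
  for dy in(-.007,.007): print(proj(c,[.4877+dx,.1985+dy,.118]).round(1))
```

```text
t 2.77 tcp [0.4877 0.2035 0.2233] zyaw 3.62 F [-0.8 -0.4  0.1] op 0.0882
shift cm [ 0.5   0.33 -0.03] rot [ 0.26  0.62 -0.03]
[[0.998, 0.062, 0.015, 0.484], [0.064, -0.951, -0.302, 0.282], [-0.005, 0.303, -0.953, 0.369], [0.0, 0.0, 0.0, 1.0]] 305.3437646899285
[266.8 220.4]
[267.6 205.1]
[294.2 222.1]
[295.4 206.8]
```

View pics/w1.png

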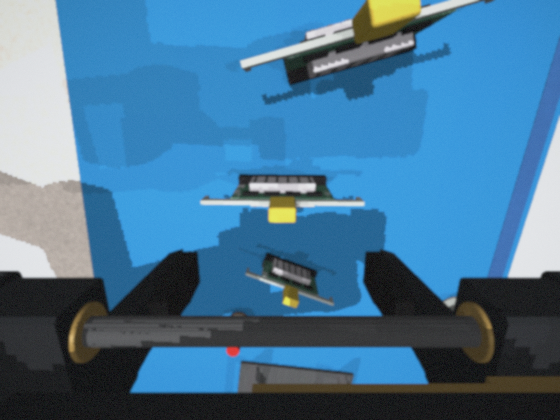

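The wrist view shows the middle carrier at (282,205), with bar ends at (201,201) and (364,203). The handle lies within 1–2 px of the prediction, so the choice is confirmed. I'll refine from this and go down.

Run:
```python
from h import *
import pickle
c=pickle.load(open("w1.pkl","rb"))
hsv=cv2.cvtColor(c["pixels"],cv2.COLOR_BGR2HSV); m=cv2.inRange(hsv,(22,150,90),(32,255,255))[150:240,230:330]
ys,xs=np.nonzero(m); print(xs.min()+230,xs.max()+230,ys.min()+150,ys.max()+150)
g=c["pixels"].min(2)
r=[]
for u in list(range(205,235))+list(range(332,362)):
    v=np.nonzero(g[190:215,u]>110)[0]
    if len(v): r.append((u,190+v.mean()))
p=np.polyfit(*np.array(r).T,1); a,b=onz(c,202,np.polyval(p,202),.08),onz(c,363.5,np.polyval(p,363.5),.08)
print((a+b)/2,np.linalg.norm(a-b),np.degrees(np.arctan2(*(b-a)[[1,0]])))
delta([.4885,.1985,.084],3)
```

```text
270 294 197 220
[0.48927457 0.19748857 0.08      ] 0.15922189330992698 3.2283898805422373
t 2.82 tcp [0.4876 0.2032 0.2233] zyaw 3.58 F [-1.4  0.2 -0.8] op 0.0882
shift cm [ 0.49 13.93  0.13] rot [ 0.27  0.58 -0.05]
```

Emit:
move_arm:
  series:
    - {"linear":[0.3,0,0],"rot":[0.2,0.5,0]}
    - {"linear":[0.2,2,0.1],"rot":[0,0,0]}
    - {"linear":[0,2.5,0],"rot":[0,0,0]}
    - {"linear":[0,2.5,0],"rot":[0,0,0]}
    - {"linear":[0,2.5,0],"rot":[0,0,0]}
    - {"linear":[0,1.5,0],"rot":[0,0,0]}
    - {"linear":[0,0,0],"rot":[0,0,0]}
    - {"linear":[0,0,0],"rot":[0,0,0]}

```text
time_s: 3.48
ee_pos: [0.4874, 0.1897, 0.1127]
tcp_rot: [-1.566, 0.0, -1.53]
force: [-0.7, 0.6, -0.1]
opening: 0.0881
```

```bash
python3 -c "
from h import *
delta([.4886,.1983,.084],3.1)"
```

```text
t 3.48 tcp [0.4874 0.1897 0.1127] zyaw 2.35 F [-0.7  0.6 -0.1] op 0.0881
shift cm [-0.85  2.87  0.14] rot [-0.26 -0.75 -0.  ]
```

Emit:
move_arm:
  series:
    - {"linear":[-0.6,0,0.1],"rot":[-0.2,-0.6,0]}
    - {"linear":[0,0.8,0],"rot":[0,0,0]}
    - {"linear":[0,0.8,0],"rot":[0,0,0]}
    - {"linear":[0,0,0],"rot":[0,0,0]}
    - {"linear":[0,0,0],"rot":[0,0,0]}

```text
time_s: 3.9
ee_pos: [0.4898, 0.1954, 0.0994]
tcp_rot: [-1.563, 0.001, -1.52]
force: [-0.0, -0.1, 0.3]
opening: 0.0881
```

```bash
python3 -c "
from h import *
delta([.4886,.1983,.084],3.1)"
```

```text
t 3.9 tcp [0.4898 0.1954 0.0994] zyaw 2.89 F [-0.  -0.1  0.3] op 0.0881
shift cm [-0.29  1.54 -0.12] rot [-0.44 -0.21 -0.04]
```

Emit:
move_arm:
  series:
    - {"linear":[-0.3,0.3,-0.1],"rot":[-0.4,-0.2,0]}
    - {"linear":[0,0.7,0],"rot":[0,0,0]}
    - {"linear":[0,0.6,0],"rot":[0,0,0]}
    - {"linear":[0,0,0],"rot":[0,0,0]}
    - {"linear":[0,0,0],"rot":[0,0,0]}

```text
time_s: 4.32
ee_pos: [0.4893, 0.199, 0.0834]
tcp_rot: [-1.568, 0.001, -1.516]
force: [-1.5, -0.9, 7.0]
opening: 0.0882
```

```bash
python3 -c "
from h import *
delta([.4886,.1983,.084],3.1)"
```

```text
t 4.32 tcp [0.4893 0.199  0.0834] zyaw 3.15 F [-1.5 -0.9  7. ] op 0.0882
shift cm [ 0.06 -0.06 -0.08] rot [-0.17  0.05 -0.04]
```

An upward force of 7 N means the fingertips are on the crossbar. I'll raise slightly and close.

Emit:
move_arm:
  series:
    - {"linear":[0,-0.4,0],"rot":[0,0,0]}
    - {"linear":[0,0,0],"rot":[0,0,0]}
    - {"linear":[0,0,0],"rot":[0,0,0]}

```text
time_s: 4.57
ee_pos: [0.4891, 0.199, 0.0868]
tcp_rot: [-1.569, 0.001, -1.516]
force: [-0.0, -0.4, 0.0]
opening: 0.0879
```

```bash
python3 -c "
from h import *
delta([.4886,.1983,.085],3.1)"
```

```text
t 4.57 tcp [0.4891 0.199  0.0868] zyaw 3.16 F [-0.  -0.4  0. ] op 0.0879
shift cm [ 0.07  0.18 -0.06] rot [-0.12  0.06 -0.04]
```

Emit:
move_arm:
  series:
    - {"linear":[0,0,0],"rot":[0,0,0]}
    - {"linear":[0,0,0],"rot":[0,0,0]}
    - {"linear":[0,0,0],"rot":[0,0,0]}
    - {"linear":[0,0,0],"rot":[0,0,0]}
    - {"linear":[0,0,0],"rot":[0,0,0]}
    - {"linear":[0,0,0],"rot":[0,0,0]}
    - {"linear":[0,0,0],"rot":[0,0,0]}
    - {"linear":[0,0,0],"rot":[0,0,0]}
    - {"linear":[0,0,0],"rot":[0,0,0]}
    - {"linear":[0,0,0],"rot":[0,0,0]}
    - {"linear":[0,0,0],"rot":[0,0,0]}
    - {"linear":[0,0,0],"rot":[0,0,0]}
  jaw: 1

```text
time_s: 5.57
ee_pos: [0.4886, 0.199, 0.0858]
tcp_rot: [-1.57, 0.001, -1.516]
force: [0.3, -0.8, 0.3]
opening: 0.0238
```

Emit:
move_arm:
  series:
    - {"linear":[0,-1.5,0],"rot":[0,0,0]}
    - {"linear":[0,-2.5,0],"rot":[0,0,0]}
    - {"linear":[0,-2.5,0],"rot":[0,0,0]}
    - {"linear":[0,-2.5,0],"rot":[0,0,0]}
    - {"linear":[0,-2.5,0],"rot":[0,0,0]}
    - {"linear":[0,-2.5,0],"rot":[0,0,0]}
    - {"linear":[0,-2,0],"rot":[0,0,0]}
    - {"linear":[0,-1,0],"rot":[0,0,0]}
    - {"linear":[0,0,0],"rot":[0,0,0]}
    - {"linear":[0,0,0],"rot":[0,0,0]}

```text
time_s: 6.4
ee_pos: [0.486, 0.1984, 0.259]
tcp_rot: [-1.583, -0.001, -1.516]
force: [-0.4, 0.9, -3.7]
opening: 0.0236
```

```bash
python3 -c "
from h import *
delta([.5205,-.207,.26],-4)
c=read_camera('wrist');cv2.imwrite('pics/w2.png',c['pixels'])"
```

```text
t 6.4 tcp [0.486  0.1984 0.259 ] zyaw 3.15 F [-0.4  0.9 -3.7] op 0.0236
shift cm [40.67 -0.08  1.21] rot [0.7  7.15 0.09]
```

View pics/w2.png

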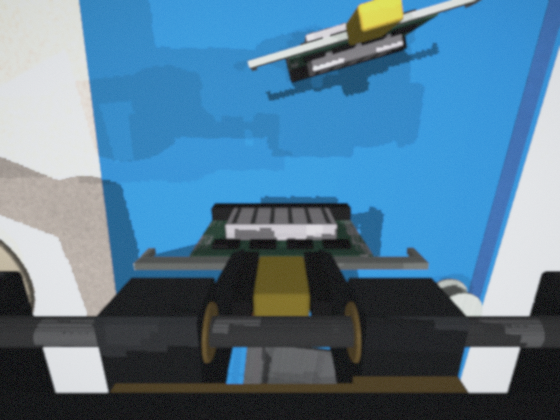

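Emit:
move_arm:
  series:
    - {"linear":[0.8,0,0],"rot":[0,0.4,0]}
    - {"linear":[1.6,0,0],"rot":[0.1,0.4,0]}
    - {"linear":[2.4,0,0],"rot":[0.1,0.4,0]}
    - {"linear":[2.6,0,0.1],"rot":[0.1,0.4,0]}
    - {"linear":[2.6,0,0.1],"rot":[0,0.4,0]}
    - {"linear":[2.6,0,0.1],"rot":[0,0.4,0]}
    - {"linear":[2.6,0,0.1],"rot":[0,0.4,0]}
    - {"linear":[2.6,0,0.1],"rot":[0,0.4,0]}
    - {"linear":[2.6,0,0.1],"rot":[0,0.4,0]}
    - {"linear":[2.6,0,0.1],"rot":[0,0.4,0]}
    - {"linear":[2.6,0,0.1],"rot":[0,0.4,0]}
    - {"linear":[2.4,0,0.1],"rot":[0,0.4,0]}
    - {"linear":[2,0,0.1],"rot":[0,0.4,0]}
    - {"linear":[1.5,0,0],"rot":[0,0.4,0]}
    - {"linear":[1,0,0],"rot":[0,0,0]}
    - {"linear":[0.5,0,0],"rot":[0,0,0]}
    - {"linear":[0,0,0],"rot":[0,0,0]}
    - {"linear":[0,0,0],"rot":[0,0,0]}

```text
time_s: 7.95
ee_pos: [0.4877, -0.153, 0.2382]
tcp_rot: [-1.615, 0.004, -1.624]
force: [-0.1, 0.4, -3.6]
opening: 0.0233
```

```bash
python3 -c "
from h import *
delta([.5205,-.207,.26],-4)"
```

```text
t 7.95 tcp [ 0.4877 -0.153   0.2382] zyaw -3.03 F [-0.1  0.4 -3.6] op 0.0233
shift cm [ 5.21 -2.36  3.46] rot [ 2.55  0.96 -0.21]
```

Emit:
move_arm:
  series:
    - {"linear":[0,-1.5,0.5],"rot":[0.8,0.3,0]}
    - {"linear":[0.5,-0.8,0.8],"rot":[0.8,0.2,0]}
    - {"linear":[1,-0.2,0.8],"rot":[0.5,0.2,0]}
    - {"linear":[1.2,-0.1,0.6],"rot":[0.2,0.2,0]}
    - {"linear":[1,-0.1,0.3],"rot":[0,0,0]}
    - {"linear":[0.6,0,0.1],"rot":[0,0,0]}
    - {"linear":[0,0,0],"rot":[0,0,0]}
    - {"linear":[0,0,0],"rot":[0,0,0]}

```text
time_s: 8.62
ee_pos: [0.5175, -0.1948, 0.2636]
tcp_rot: [-1.578, 0.007, -1.633]
force: [-0.3, 0.4, -2.8]
opening: 0.0236
```

```bash
python3 -c "
from h import *
delta([.5205,-.207,.25],-4)"
```

```text
t 8.62 tcp [ 0.5175 -0.1948  0.2636] zyaw -3.56 F [-0.3  0.4 -2.8] op 0.0236
shift cm [1.21 1.35 0.39] rot [ 0.43  0.44 -0.42]
```

Emit:
move_arm:
  series:
    - {"linear":[0.5,0.2,0.1],"rot":[0.4,0.4,-0.4]}
    - {"linear":[0.5,0.4,0.2],"rot":[0,0,0]}
    - {"linear":[0.1,0.4,0],"rot":[0,0,0]}
    - {"linear":[0,0,0],"rot":[0,0,0]}
    - {"linear":[0,0,0],"rot":[0,0,0]}

```text
time_s: 9.03
ee_pos: [0.5191, -0.2061, 0.2516]
tcp_rot: [-1.573, 0.001, -1.64]
force: [-0.1, 0.6, -3.1]
opening: 0.0237
```

Run:
```python
from h import *
import pickle
delta([.5205,-.207,.25],-4)
A=[]
for n in("scene","top"):
    c=read_camera(n); pickle.dump(c,open(n+"2.pkl","wb"))
    r=(slice(150,350),slice(30,250)) if n=="scene" else (slice(170,370),slice(330,500))
    A.append(cv2.resize(c["pixels"][r],None,fx=2,fy=2,interpolation=cv2.INTER_CUBIC))
cv2.imwrite("pics/over.png",np.hstack(A))
```

```text
t 9.03 tcp [ 0.5191 -0.2061  0.2516] zyaw -3.98 F [-0.1  0.6 -3.1] op 0.0237
shift cm [0.08 0.16 0.14] rot [ 0.12  0.02 -0.05]
```

View pics/over.png

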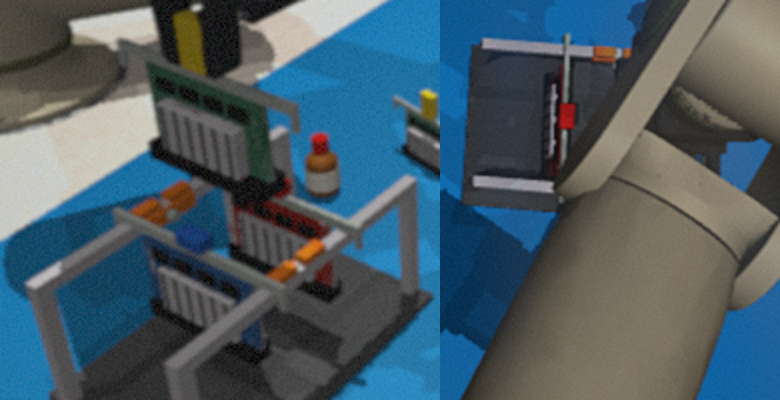

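The scene crop shows the carrier upright over the gap, with its bar from about (120,42) to (298,128). The blue and red neighbours are still in place. In the top view the arm hides the carrier. I'll lower in stages.

Emit:
move_arm:
  series:
    - {"linear":[0.1,0.4,0.1],"rot":[0.1,0,0]}
    - {"linear":[0,0.8,0],"rot":[0,0,0]}
    - {"linear":[0,0.8,0],"rot":[0,0,0]}
    - {"linear":[0,0.4,0],"rot":[0,0,0]}
    - {"linear":[0,0,0],"rot":[0,0,0]}

```text
time_s: 9.55
ee_pos: [0.5202, -0.2066, 0.2254]
tcp_rot: [-1.57, 0.001, -1.64]
force: [0.3, 0.1, -3.5]
opening: 0.0236
```

Run:
```python
from h import *
import pickle
delta([.5205,-.207,.19],-4)
t=pickle.load(open("top.pkl","rb")); hsv=cv2.cvtColor(t["pixels"],cv2.COLOR_BGR2HSV)
m=cv2.inRange(hsv,(105,180,80),(125,255,255)); m[:,:425]=0;m[:,445:]=0;m[:215]=0;m[250:]=0
ys,xs=np.nonzero(m);print(len(xs),xs.mean(),ys.mean(),"blue",onz(t,xs.mean(),ys.mean(),.133),"red",onz(t,393,227.6,.133))
```

```text
t 9.55 tcp [ 0.5202 -0.2066  0.2254] zyaw -3.94 F [ 0.3  0.1 -3.5] op 0.0236
shift cm [0.04 3.54 0.04] rot [-0.02  0.06 -0.04]
89 434.69662921348316 230.6067415730337 blue [ 0.51842157 -0.23542479  0.133     ] red [ 0.52305068 -0.158227    0.133     ]
```

Emit:
move_arm:
  series:
    - {"linear":[-0.2,0.4,0],"rot":[0,0,0]}
    - {"linear":[0,0.8,0],"rot":[0,0,0]}
    - {"linear":[0,0.8,0],"rot":[0,0,0]}
    - {"linear":[0,0.4,0],"rot":[0,0,0]}
    - {"linear":[0,0,0],"rot":[0,0,0]}

```text
time_s: 9.97
ee_pos: [0.5202, -0.2042, 0.1983]
tcp_rot: [-1.571, 0.001, -1.639]
force: [-0.0, -0.1, -3.6]
opening: 0.0236
```

```bash
python3 -c "
from h import *
delta([.5205,-.205,.15],-4)"
```

```text
t 9.97 tcp [ 0.5202 -0.2042  0.1983] zyaw -3.93 F [-0.  -0.1 -3.6] op 0.0236
shift cm [0.09 4.83 0.04] rot [ 0.02  0.07 -0.07]
```

Emit:
move_arm:
  series:
    - {"linear":[0,0.4,0],"rot":[0,0,0]}
    - {"linear":[0,0.8,0],"rot":[0,0,0]}
    - {"linear":[0,0.8,0],"rot":[0,0,0]}
    - {"linear":[0,0.8,0],"rot":[0,0,0]}
    - {"linear":[0,0.8,0],"rot":[0,0,0]}
    - {"linear":[0,0.3,0],"rot":[0,0,0]}
    - {"linear":[0,0,0],"rot":[0,0,0]}

```text
time_s: 10.55
ee_pos: [0.5202, -0.2042, 0.1548]
tcp_rot: [-1.571, 0.001, -1.64]
force: [0.6, -0.0, -3.0]
opening: 0.0235
```

Run:
```python
from h import *
import pickle
delta([.5205,-.205,.15],-4)
s=read_camera("scene");w=read_camera("wrist");pickle.dump((s,w),open("low.pkl","wb"))
A=cv2.resize(s["pixels"][195:345,50:250],None,fx=2,fy=2,interpolation=cv2.INTER_CUBIC)
B=cv2.resize(w["pixels"][200:350,80:480],(400,150))
B=w["pixels"][170:470,90:470]; B=cv2.copyMakeBorder(B,0,300-B.shape[0],0,400-B.shape[1],cv2.BORDER_CONSTANT)
cv2.imwrite("pics/low.png",np.hstack([A,B]))
```

```text
t 10.55 tcp [ 0.5202 -0.2042  0.1548] zyaw -3.94 F [ 0.6 -0.  -3. ] op 0.0235
shift cm [0.08 0.48 0.04] rot [ 0.04  0.06 -0.07]
```

View pics/low.png

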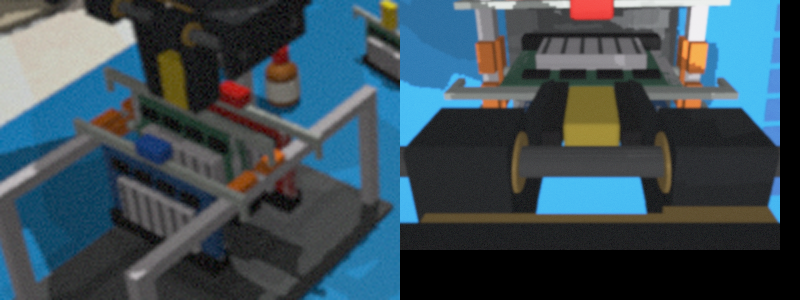

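Scene crop: the carrier is between the neighbours and the bar is just above the shoes. Wrist crop: the shoe slots show as gaps near (492,75) and (693,77), next to the bar at row 93. I'll zoom in to measure the slots against the bar.

Run:
```python
from h import *
import pickle
s,w=pickle.load(open("low.pkl","rb"))
im=w["pixels"]
L=cv2.resize(im[200:280,130:210],(400,400),interpolation=cv2.INTER_CUBIC);R=cv2.resize(im[200:280,345:425],(400,400),interpolation=cv2.INTER_CUBIC)
cv2.imwrite("pics/z1.png",np.hstack([L,R]))
# predicted pixels for slot edges at z=.121 for slot mid (.5205,-.207), yaw -4
c,q=np.array([.5205,-.2070]),np.radians(-4); ex=np.array([np.cos(q),np.sin(q)]); ey=np.array([-ex[1],ex[0]])
for x in(-.066,.066):
  for y in(-.024,-.004,.004,.024):
    print(x,y,proj(w,[*(c+x*ex+y*ey),.121]).round(1))
```

```text
-0.066 -0.024 [182.3 278.5]
-0.066 -0.004 [179.3 251.1]
-0.066 0.004 [178.1 239.6]
-0.066 0.024 [174.9 209.8]
0.066 -0.024 [380.7 278.9]
0.066 -0.004 [383.8 251.5]
0.066 0.004 [385.1 240. ]
0.066 0.024 [388.5 210.2]
```

View pics/z1.png

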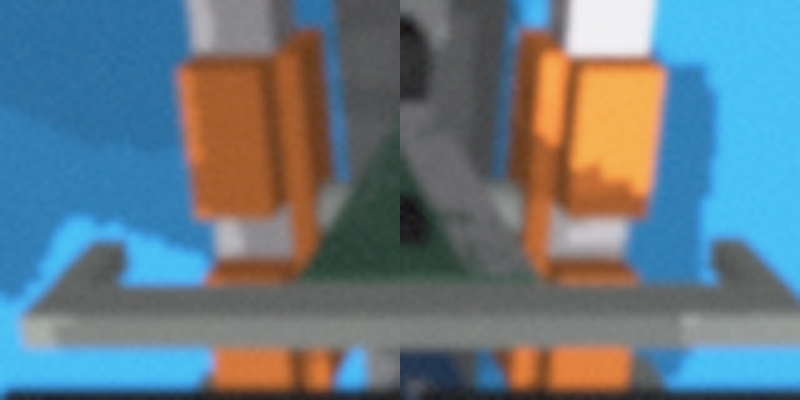

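Run:
```python
from h import *
import pickle
s,w=pickle.load(open("low.pkl","rb"))
for z in(.149,.1513,.1535):
    print("bar top -y/+y edge at u280",z,[onz(w,280,v,z)[1].round(4) for v in(269,263)],"bottom +y",onz(w,280,257,z-.008)[1].round(4))
for u in(176,387):
    print("u",u,"block+y far edge",onz(w,u,213,.121).round(4)[:2],"slot +y edge",onz(w,u,243,.121).round(4)[:2],"slot -y edge",onz(w,u,252.6,.115).round(4)[:2])
print(env.state()["ee_pos"])
```

```text
bar top -y/+y edge at u280 0.149 [np.float64(-0.2084), np.float64(-0.2047)] bottom +y -0.2051
bar top -y/+y edge at u280 0.1513 [np.float64(-0.2072), np.float64(-0.2035)] bottom +y -0.2039
bar top -y/+y edge at u280 0.1535 [np.float64(-0.206), np.float64(-0.2024)] bottom +y -0.2028
u 176 block+y far edge [ 0.4567 -0.1806] slot +y edge [ 0.4532 -0.2006] slot -y edge [ 0.4496 -0.21  ]
u 387 block+y far edge [ 0.5871 -0.1895] slot +y edge [ 0.5879 -0.2098] slot -y edge [ 0.5902 -0.2196]
[ 0.52039529 -0.20436122  0.15559159]
```

Relative to the bar, the slots lie about 3–4 mm further toward −y. I'll shift there and lower gently.

Emit:
move_arm:
  series:
    - {"linear":[0.3,0.2,0],"rot":[0,0,0]}
    - {"linear":[0,0.5,0],"rot":[0,0,0]}
    - {"linear":[0,0.4,0],"rot":[0,0,0]}
    - {"linear":[0,0.1,0],"rot":[0,0,0]}
    - {"linear":[0,0,0],"rot":[0,0,0]}

```text
time_s: 11.07
ee_pos: [0.5207, -0.2081, 0.1436]
tcp_rot: [-1.568, -0.001, -1.64]
force: [-0.4, 0.5, -4.1]
opening: 0.0239
```

```bash
python3 -c "
from h import *
delta([.5205,-.2075,.137],-4)"
```

```text
t 11.07 tcp [ 0.5207 -0.2081  0.1436] zyaw -3.94 F [-0.4  0.5 -4.1] op 0.0239
shift cm [-0.06  0.66 -0.03] rot [-0.16  0.06  0.04]
```

Emit:
move_arm:
  series:
    - {"linear":[0,0.3,0],"rot":[-0.1,0,0]}
    - {"linear":[0,0.2,0],"rot":[0,0,0]}
    - {"linear":[0,0,0],"rot":[0,0,0]}

```text
time_s: 11.32
ee_pos: [0.5208, -0.2081, 0.1382]
tcp_rot: [-1.57, -0.001, -1.64]
force: [-0.1, -0.0, -2.6]
opening: 0.0234
```

Emit:
move_arm:
  series:
    - {"linear":[0,0.2,0],"rot":[0,0,0]}
    - {"linear":[0,0,0],"rot":[0,0,0]}
    - {"linear":[0,0,0],"rot":[0,0,0]}

```text
time_s: 11.57
ee_pos: [0.5209, -0.2081, 0.136]
tcp_rot: [-1.57, -0.001, -1.639]
force: [0.4, -0.4, -3.5]
opening: 0.0238
```

Emit:
move_arm:
  series:
    - {"linear":[0,0.2,0],"rot":[0,0,0]}
    - {"linear":[0,0,0],"rot":[0,0,0]}

```text
time_s: 11.73
ee_pos: [0.5209, -0.2081, 0.1339]
tcp_rot: [-1.569, -0.001, -1.639]
force: [-0.1, -0.5, -2.3]
opening: 0.0238
```

Emit:
move_arm:
  series:
    - {"linear":[0,0.15,0],"rot":[0,0,0]}
    - {"linear":[0,0,0],"rot":[0,0,0]}

```text
time_s: 11.9
ee_pos: [0.5209, -0.2081, 0.1323]
tcp_rot: [-1.569, -0.001, -1.639]
force: [-0.1, -0.1, -3.8]
opening: 0.0237
```

Emit:
move_arm:
  series:
    - {"linear":[0,0.15,0],"rot":[0,0,0]}
    - {"linear":[0,0,0],"rot":[0,0,0]}

```text
time_s: 12.07
ee_pos: [0.5209, -0.2081, 0.1306]
tcp_rot: [-1.569, -0.001, -1.639]
force: [0.5, -0.1, -2.6]
opening: 0.0236
```

Emit:
move_arm:
  series:
    - {"linear":[0,0.1,0],"rot":[0,0,0]}
    - {"linear":[0,0,0],"rot":[0,0,0]}

```text
time_s: 12.23
ee_pos: [0.521, -0.2082, 0.1296]
tcp_rot: [-1.569, -0.001, -1.639]
force: [0.7, -0.7, -3.3]
opening: 0.0237
```

Emit:
move_arm:
  series:
    - {"linear":[0,0.1,0],"rot":[0,0,0]}
    - {"linear":[0,0,0],"rot":[0,0,0]}

```text
time_s: 12.4
ee_pos: [0.5211, -0.2083, 0.1288]
tcp_rot: [-1.569, -0.001, -1.639]
force: [-0.2, -0.1, -2.9]
opening: 0.0241
```

Emit:
move_arm:
  series:
    - {"linear":[0,0.1,0],"rot":[0,0,0]}
    - {"linear":[0,0,0],"rot":[0,0,0]}

```text
time_s: 12.57
ee_pos: [0.5212, -0.2083, 0.129]
tcp_rot: [-1.568, -0.002, -1.639]
force: [-0.4, -0.6, -2.7]
opening: 0.0238
```

Emit:
move_arm:
  series:
    - {"linear":[0,0.15,0],"rot":[0,0,0]}
    - {"linear":[0,0,0],"rot":[0,0,0]}

```text
time_s: 12.73
ee_pos: [0.5214, -0.2085, 0.129]
tcp_rot: [-1.566, -0.003, -1.639]
force: [-0.3, -0.3, -3.5]
opening: 0.0239
```

Run:
```python
from h import *
import pickle
delta([.5205,-.2075,.129],-4)
s=read_camera("scene");w=read_camera("wrist");pickle.dump((s,w),open("in.pkl","wb"))
A=cv2.resize(s["pixels"][220:320,70:220],(600,400),interpolation=cv2.INTER_CUBIC)[:,:400]
A=cv2.resize(s["pixels"][215:305,90:210],(533,400),interpolation=cv2.INTER_CUBIC)
i=w["pixels"]
L=cv2.resize(i[210:290,130:183],(265,400),interpolation=cv2.INTER_CUBIC)
R=cv2.resize(i[210:290,380:433],(265,200),interpolation=cv2.INTER_CUBIC);L=cv2.resize(L,(265,200))
cv2.imwrite("pics/in.png",np.hstack([A,np.vstack([L,R])]))
```

```text
t 12.73 tcp [ 0.5214 -0.2085  0.129 ] zyaw -3.92 F [-0.3 -0.3 -3.5] op 0.0239
shift cm [-0.09 -0.   -0.1 ] rot [-0.28  0.08  0.19]
```

View pics/in.png

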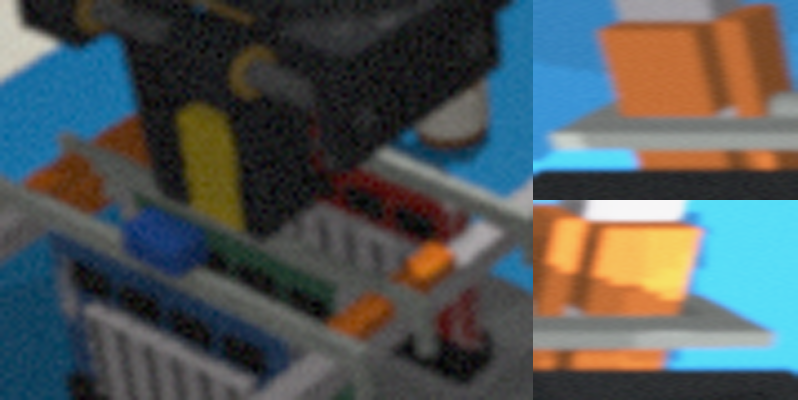

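Run:
```python
from h import *
s=env.state()
for k in("q","joint_vel","joint_torque","force","wrist_torque","ee_pos"): print(k,np.round(s[k],3))
```

```text
q [-0.591  0.501  1.439 -0.     1.196 -0.522]
joint_vel [-0.001  0.    -0.004  0.001  0.005  0.001]
joint_torque [ -0.102 -45.732 -19.039   0.082  -0.266  -0.   ]
force [-0.265  0.461  3.017]
wrist_torque [0.035 0.196 0.003]
ee_pos [ 0.522 -0.209  0.129]
```

The carrier stopped at z = 0.129. That puts its origin at 0.115, which is rail height and 6 mm below the shoe tops. About 6 N of support is building, and in the scene crop the bar runs between the orange pieces near (385,290). Releasing now.

Emit:
move_arm:
  series:
    - {"linear":[0,0,0],"rot":[0,0,0]}
    - {"linear":[0,0,0],"rot":[0,0,0]}
    - {"linear":[0,0,0],"rot":[0,0,0]}
    - {"linear":[0,0,0],"rot":[0,0,0]}
    - {"linear":[0,0,0],"rot":[0,0,0]}
    - {"linear":[0,0,0],"rot":[0,0,0]}
    - {"linear":[0,0,0],"rot":[0,0,0]}
    - {"linear":[0,0,0],"rot":[0,0,0]}
  jaw: 0

```text
time_s: 13.5
ee_pos: [0.5221, -0.209, 0.1285]
tcp_rot: [-1.565, -0.004, -1.639]
force: [-1.1, 0.2, 0.0]
opening: 0.0751
```

```bash
python3 -c "
from h import *
delta([.5205,-.2075,.22],-4)"
```

```text
t 13.5 tcp [ 0.5221 -0.209   0.1285] zyaw -3.93 F [-1.1  0.2  0. ] op 0.0751
shift cm [-0.1  -9.15 -0.12] rot [-0.35  0.07  0.22]
```

Force is zero and the jaws are open, so I'll go straight up and then back away to clear the view.

Emit:
move_arm:
  series:
    - {"linear":[0,-0.5,0],"rot":[0,0,0]}
    - {"linear":[0,-1,0],"rot":[0,0,0]}
    - {"linear":[0,-1.5,0],"rot":[0,0,0]}
    - {"linear":[0,-2,0],"rot":[0,0,0]}
    - {"linear":[0,-2.5,0],"rot":[0,0,0]}
    - {"linear":[0,-2.5,0],"rot":[0,0,0]}
    - {"linear":[0,-2.5,0],"rot":[0,0,0]}
    - {"linear":[0,-2.5,0],"rot":[0,0,0]}
    - {"linear":[0,-1,0],"rot":[0,0,0]}
    - {"linear":[-2,0,0],"rot":[0,0,0]}
    - {"linear":[-3,0,0],"rot":[0,0,0]}
    - {"linear":[-3,0,0],"rot":[0,0,0]}
    - {"linear":[-3,0,0],"rot":[0,0,0]}
    - {"linear":[-3,0,0],"rot":[0,0,0]}
    - {"linear":[-3,0,0],"rot":[0,0,0]}
    - {"linear":[-3,0,0],"rot":[0,0,0]}
    - {"linear":[-2,0,0],"rot":[0,0,0]}
    - {"linear":[0,0,0],"rot":[0,0,0]}
    - {"linear":[0,0,0],"rot":[0,0,0]}

```text
time_s: 15.08
ee_pos: [0.5343, 0.0208, 0.3131]
tcp_rot: [-1.549, -0.009, -1.642]
force: [-0.2, 0.4, 0.6]
opening: 0.0882
```

Run:
```python
from h import *
delta([.5205,-.2075,.22],-4)
s=read_camera("scene");t=read_camera("top")
A=cv2.resize(s["pixels"][200:330,50:245],(600,400),interpolation=cv2.INTER_CUBIC)[:,60:500]
B=cv2.resize(t["pixels"][175:285,390:480],(327,400),interpolation=cv2.INTER_CUBIC)
cv2.imwrite("pics/fin.png",np.hstack([A,B]))
```

```text
t 15.08 tcp [0.5343 0.0208 0.3131] zyaw -4.09 F [-0.2  0.4  0.6] op 0.0882
shift cm [22.79  9.51  0.05] rot [-1.22 -0.09  0.5 ]
```

View pics/fin.png

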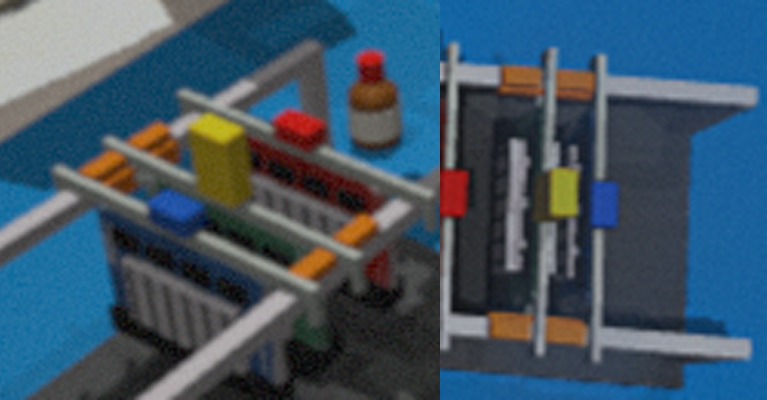

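The final crops show the yellow-handled carrier hanging with its bar between the orange pieces at both ends, at top crop (550,80) and (540,328). Both neighbours are still hooked. I'll make a quick numeric check for shifts and then hand in.

Run:
```python
from h import *
import pickle
s0,t0=pickle.load(open("scene.pkl","rb")),pickle.load(open("top.pkl","rb"));t,s=read_camera("top"),read_camera("scene")
def cen(c,lo,hi,b):
    m=cv2.inRange(cv2.cvtColor(c["pixels"],cv2.COLOR_BGR2HSV),lo,hi)[b[1]:b[3],b[0]:b[2]];y,x=np.nonzero(m);return np.round([len(x),x.mean()+b[0],y.mean()+b[1]],1)
for n,lo,hi,b in(("red",(0,170,90),(5,255,255),(385,215,402,240)),("blue",(105,180,80),(125,255,255),(425,220,445,245)),("flux",(0,170,90),(5,255,255),(298,265,318,282))):
    print(n,cen(t0,lo,hi,b),cen(t,lo,hi,b))
P=[c["K"]@np.linalg.inv(c["T"])[:3] for c in(t,s)]
a=cen(t,(22,150,90),(32,255,255),(405,200,445,250))[1:];b=cen(s,(22,150,90),(32,255,255),(90,220,150,290))[1:]
X=cv2.triangulatePoints(*P,a,b);print("handle mid",(X[:3]/X[3]).ravel().round(4),"expect z .142 + side bias")
env.hand_in()
```

```text
red [ 51.  393.  227.6] [ 88.  393.1 227.6]
blue [ 89.  434.7 230.6] [ 87.  434.5 230.7]
flux [ 58.  307.1 272.5] [ 0. nan nan]
handle mid [ 0.5225 -0.2111  0.1488] expect z .142 + side bias
the job is handed in; nothing more can be done<stdin>:5: RuntimeWarning: Mean of empty slice.
  ret = ret.dtype.type(ret / rcount)
```

I picked up the middle-sized carrier, lowered it between the two neighbours into the slots of the orange shoes, let it go and backed away. The job was handed in at about 15 s. The highest force I read was 7 N, when the fingertips touched the crossbar before the grasp.

**Seating:** The descent stopped with the carrier's origin at about 0.115 m, which is rail height. The last pictures show the bar between the orange pieces at both ends.

**Neighbours, flux and spool:**
- The red and blue knobs moved by 0.2 px or less in the top view.
- The flux bottle stands upright in the last scene crop, but the final colour check found nothing at its place in the top view, probably because the arm hid it. Its position was therefore not confirmed by numbers.
- I did not check the spool again; the arm never went near it.

**A check that disagreed:** Triangulating the handle after release gave z = 0.149 m, where 0.142 m was expected. The same method read about 2.5 mm high before the grasp, so roughly 4 mm is unexplained. I relied on the height where the descent stopped and on the pictures instead, which indicate the carrier is fully down.

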